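# Hang the long wooden caddy on the hook stand

## Robot

A 6-joint arm with a two-finger parallel gripper is mounted at the origin on the work surface. World frame = base frame: x ahead of the robot, y to its left, z up, the work surface at z = 0. Lengths are in mm, angles in rad, forces in N, time in s.
With the tool pointing down it reaches from about 425 to 925 mm from the base axis. Payload 12.5 kg.
Tool frame: the origin (TCP) lies midway between the tips of the shut fingers; the grasp point (between the pads) lies 19 mm behind it (r.grasp_offset is the z of the grasp point in the tool frame, in mm); z points along the fingers, y is the direction in which the jaws open and shut (so a half turn about z gives the same grasp; the last joint's range is limited). The gripper opens to 85 mm and grips with 20 to 120 N. Pads are 22 mm wide; open, the fingers measure 114 mm over their backs; the gripper's body (76 mm by 85 mm) begins 54 mm behind the grasp point. The pads swing forward as they close: fully open they stand 13 mm farther back than shut.
Start: joints at [1.061, 0.491, 1.559, -0, 1.092, -0.106], TCP at [245.557, 574.758, 231.327] pointing down, gripper open.
Joint ranges: [-3.1, 3.1], [-0.84, 2.19], [0.05, 2.79], [-1.13, 4.28], [0.06, 2.93], [-2.69, 2.69]. Speed limits (rad/s): [2.22, 2.22, 2.79, 3.14, 3.14, 3.14].

## Interface

Orientations are given as [roll, pitch, yaw] about the fixed x, y, z axes, in that order (R = Rz(yaw) Ry(pitch) Rx(roll)).
In Python, from workcell import r gives the robot as it stands.
- The arm moves only by the tool jog_arm, never from a script. Its argument "commands" is text: rows parted by semicolons, each of 7 numbers parted by spaces: the shift along the tool's x, y, z in cm, then the turn, a rotation vector about the tool's x, y, z in degrees, then the opening, from 0 (shut) to 1 (fully open). A call has 1 to 5 rows; each row is the pose to reach, as a shift and turn from the pose commanded when the call began, along the tool's axes at that moment; what a row does not reach only later rows make up. A row lasts 1/12 s, in which the tool goes at most 41.7 mm and 7.16 degrees, less where a joint would pass 70% of its speed; a pose out of reach is approached as far as the arm can. A call with a gripper value outside its range is refused whole. The fingers move at their own pace and stop on an object; the grip force is fixed at half the most. Time passes only in rows, so rows that repeat a pose let the fingers close. It gives the time, the measured TCP pose, the force and the opening at its end, in the units of the state.
- r.read_state(): the state, without advancing time (a new reading comes with each control period).
- r.read_camera(name): name is "side" or "top"; returns the picture (400x640x3 uint8, blue, green, red); there is no depth.
- r.camera_info(name): a dict with "intrinsics" (3x3 intrinsics, pixels), "pose" (4x4, takes a point from camera to world coordinates). Camera axes: x right, y down, z forward; pixel columns grow to the right and rows downward; lengths in mm; the calibration is good to about 2 mm. A picture is of the moment at which its call begins. camera_info takes no time and is no camera call.
- r.hand_in(): hands the job in, once; it reports no verdict.
Trained networks look in the newest picture that a camera, given by its name, has taken for a name from the list of things; names that differ only in an ending like _2 or _b are one class to them, and where a whole thing is asked for, a point or a joint stands for the part that bears it (a point fixed in the world has none). Each returns a list of dicts, best first, with "confidence" (0 to 1); they miss things now and then, are a little off and sometimes report something else, mostly with a low value. They report only what shows in the picture. A call takes as long as a camera call.
- r.boxes_of(target, camera): "position" ([column, row] as shares, 0 to 1, of the picture: columns of its width, rows of its height, amid what is visible of it).
- r.outline_of(target, camera): "region" (400x640 bool, what is visible of it) and "position" ([column, row] as shares, 0 to 1, of the picture: columns of its width, rows of its height, amid what is visible of it).
The state is a dict: "t": time; "joint_pos": joint angles; "joint_velocities": joint speeds; "joint_torque": joint torques, N m; "ee_pos": TCP position; "orientation": TCP orientation; "contact_force": force on the tool from outside, world axes, zero at the start; "ft_torque": the same for the moment, N m; "finger_gap": finger opening in mm.
Only numpy, scipy, OpenCV 4.12 (cv2) and the standard library are available. Lean on these libraries where they do the work, as an engineer would, in place of code of your own. Each camera call takes 0.05 s, during which the arm holds its last target.

## Task

Clear the counter a little: pick up the longer of the two empty wooden caddies and hang it by its wooden crossbar on the steel hook stand, with the middle of the bar resting in the hook so that the caddy hangs upright and square to the hook, clear of the counter. Leave the shorter caddy where it stands.

Things in the scene. Friction and masses are not known exactly. Their poses are not given: they have to be found in the camera images.
- long_caddy_bar (a point): Centre of the LONG caddy's crossbar. Open wooden box 80 (x) x 150 (y) x 50 mm high, 0.16 kg; end straps carry a straight bar along y, 12 wide (x) x 14 high x 150 mm, its centre 130 mm above the underside, 73 mm clear over the box rim. z up; alike either way round. Grip across the 12 mm about 38 mm to one side of the middle: the middle is for the hook.
- short_caddy_bar (a point): The same point on the SHORT caddy, which stays where it is: same build, height and material but only 90 mm long (y). Either caddy may stand on the left or on the right.
- hook_seat (a point): Where the bar rests on the fixed stand's hook: top of its level part, 230 mm up; a seated bar's centre is 7 mm above. Rod 10 mm thick, x from tip to post, y across it. Level 17 mm each way; tip 35 mm to -x, its top 24 mm above this point; post 16 mm thick, 75 mm to +x, top 42 mm above. Bar passes over the tip along +x (box under the hook), then down.

How it is judged:
By the outcome, as a careful person would: the job done as asked, in the order asked, and still so for the second after the job is handed in, with the robot touching nothing.
It also fails if it takes over 48 s, if anything falls off the work surface, if the arm or the gripper's body presses on something with over 40 N, if the wrist force passes 120 N, or if a joint passes its speed limit or range.

## Working session

There is one attempt and no reset: what is moved stays moved. The work goes in short steps, Python scripts to look and compute and a tool call to move; the robot and the scene stay as the last step left them, time stands still between calls to the robot, and variables do not carry over. Pictures are saved under pics/ and viewed, and the job is handed in when it is done.

Besides the shell and the picture viewer there is one more tool, called after ">>>" by a JSON object that holds its "api" and its "payload", one argument or row to a line. jog_arm: Moves the arm, as the interface text tells. Its arguments: {"type":"object","properties":{"commands":{"type":"string"}},"required":["commands"]}

```bash
mkdir -p pics; ls; python3 - <<'E'
from workcell import r
import cv2,numpy as np
np.set_printoptions(precision=3,suppress=True)
for c in("side","top"):
    im=r.read_camera(c);cv2.imwrite(f"pics/a_{c}.png",im)
    i=r.camera_info(c);print(c,np.array(i["intrinsics"]),np.array(i["pose"]))
    for t in("long_caddy_bar","short_caddy_bar","hook_seat"):
        print(t,[(np.array(d["position"])*[640,400],d["confidence"]) for d in r.boxes_of(t,c)])
s=r.read_state();print(s)
E
```

```text
pics
side [[403.093   0.    317.389]
 [  0.    403.093 199.524]
 [  0.      0.      1.   ]] [[ -0.982  -0.079   0.171 389.012]
 [ -0.188   0.485  -0.854 664.392]
 [ -0.015  -0.871  -0.491 593.927]
 [  0.      0.      0.      1.   ]]
long_caddy_bar [(array([360.704, 206.32 ]), 0.57)]
short_caddy_bar [(array([321.088, 379.68 ]), 0.78)]
hook_seat [(array([256.128, 285.4  ]), 0.74)]
top [[447.977   0.    317.932]
 [  0.    447.977 192.935]
 [  0.      0.      1.   ]] [[   0.022   -0.987    0.159  355.99 ]
 [  -1.      -0.018    0.023   -7.187]
 [  -0.02    -0.159   -0.987 1345.053]
 [   0.       0.       0.       1.   ]]
long_caddy_bar [(array([424., 230.]), 0.89)]
short_caddy_bar [(array([216. , 224.8]), 0.68)]
hook_seat [(array([308.096, 167.2  ]), 0.64), (array([424.  , 227.68]), 0.43)]
{'t': 0.4, 'joint_pos': array([ 1.061,  0.491,  1.559,  0.   ,  1.092, -0.106]), 'joint_velocities': array([ 0.   , -0.001, -0.   ,  0.   , -0.001, -0.001]), 'joint_torque': array([ -0.002, -61.771, -26.159,  -0.   ,   0.001,  -0.   ]), 'ee_pos': array([245.555, 574.71 , 231.238]), 'orientation': array([-3.141, -0.   ,  2.738]), 'contact_force': array([ 0.306,  0.363, -0.55 ]), 'ft_torque': array([-0.054,  0.005,  0.029]), 'finger_gap': 85.572727598822}
```

View pics/a_side.png

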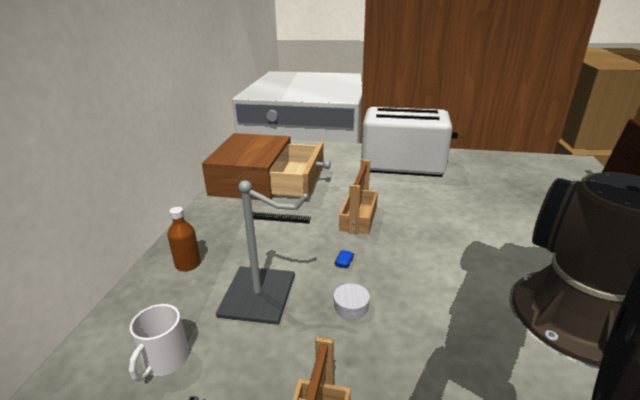

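View pics/a_top.png

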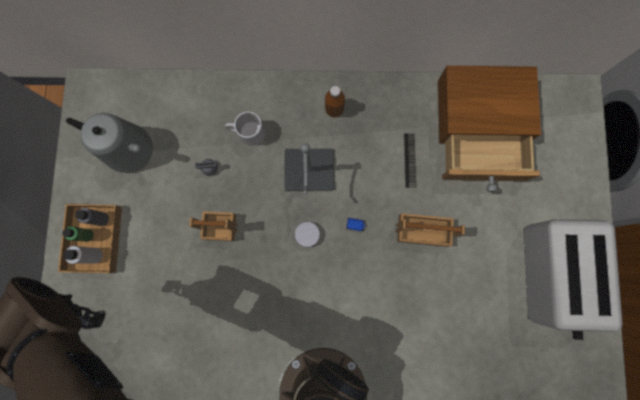

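```bash
python3 - <<'E'
import cv2
a=cv2.imread("pics/a_top.png");b=cv2.imread("pics/a_side.png")
cv2.imwrite("pics/b1.png",cv2.resize(a[190:260,380:480],None,fx=8,fy=8,interpolation=2))
cv2.imwrite("pics/b2.png",cv2.resize(a[130:210,270:370],None,fx=7,fy=7,interpolation=2))
cv2.imwrite("pics/b3.png",cv2.resize(b[150:330,210:400],None,fx=4,fy=3.3,interpolation=2))
E
```

```text
(no output)
```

View pics/b1.png

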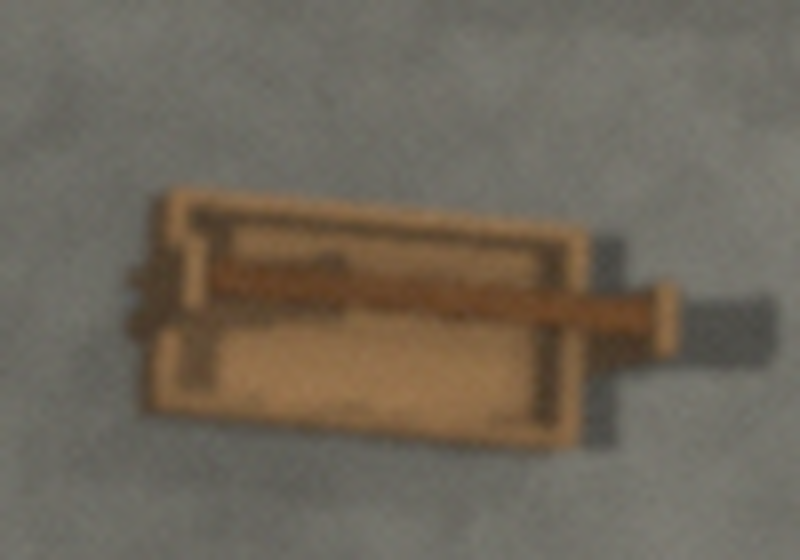

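View pics/b2.png

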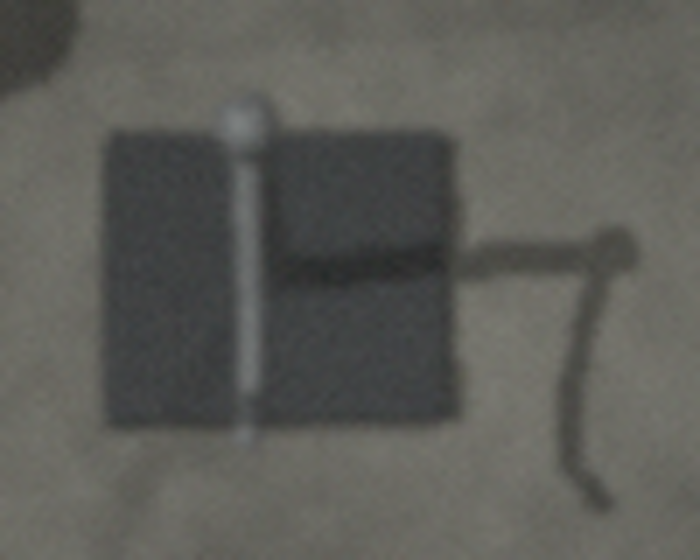

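View pics/b3.png

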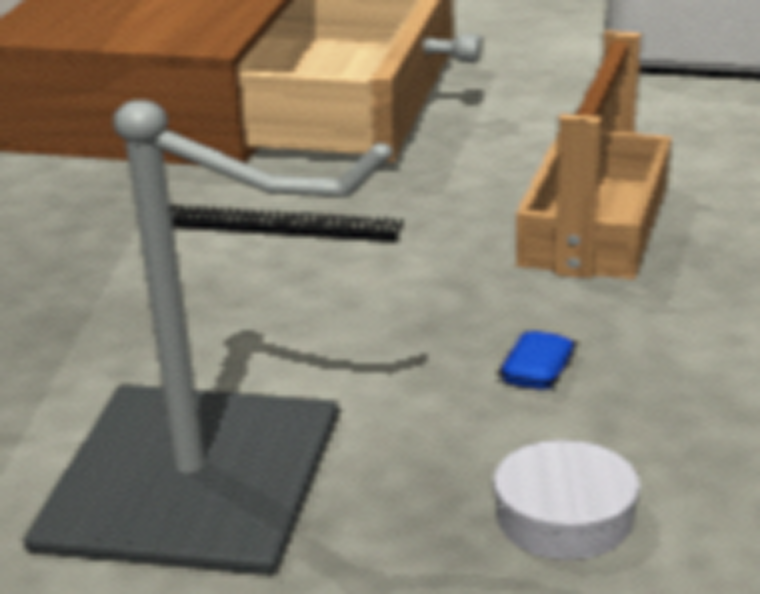

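```bash
cat > h.py <<'E'
import numpy as np
from workcell import r
def K(c):
    i=r.camera_info(c);return np.array(i["intrinsics"]),np.array(i["pose"])
def ray(c,p):
    k,T=K(c);d=T[:3,:3]@np.linalg.inv(k)@[p[0],p[1],1];return T[:3,3],d
def atz(c,p,z):
    o,d=ray(c,p);return o+d*(z-o[2])/d[2]
def proj(c,X):
    k,T=K(c);q=T[:3,:3].T@(np.array(X)-T[:3,3]);q=k@q;return q[:2]/q[2]
def tri(a,b):
    o1,d1=ray("top",a);o2,d2=ray("side",b)
    s=np.linalg.lstsq(np.c_[d1,-d2],o2-o1,rcond=None)[0]
    return o1+s[0]*d1,o2+s[1]*d2
E
python3 - <<'E'
from h import *
np.set_printoptions(precision=1,suppress=True)
T=lambda x,y:(380+x/8,190+y/8); H=lambda x,y:(270+x/7,130+y/7); S=lambda x,y:(210+x/4,150+y/3.3)
for n,p,z in[("L strap",T(185,274),137),("R",T(680,318),137),("barL",T(215,280),137),("barR",T(650,313),137),("mid",T(432,296),137)]:
    print(n,atz("top",p,z))
for p in[(172,190),(588,228),(578,445),(155,410)]: print("rim",atz("top",T(*p),50))
print("tip",atz("top",H(247,440),252),"ball",atz("top",H(245,120),272),"rod1",atz("top",H(244,200),255),"rod2",atz("top",H(248,380),230))
for p in[(105,130),(455,130),(460,422),(105,425)]: print("base",atz("top",H(*p),10))
print("tip tri",tri(H(247,440),S(385,148)))
print("ball tri",tri(H(245,122),S(140,122)))
# side strap near
print("bar near end side", S(580,118), S(622,36))
print(tri(T(195,272),S(580,118)),tri(T(668,320),S(622,36)))
for x in(300,305,310): print(atz("side",S(305,180),230))
E
```

```text
L strap [ 469.4 -210.1  137. ]
R [ 457.9 -375.1  137. ]
barL [ 467.6 -220.1  137. ]
barR [ 459.4 -365.2  137. ]
mid [ 463.7 -292.6  137. ]
rim [ 508.  -220.3   50. ]
rim [ 497.1 -369.6   50. ]
rim [ 419.2 -364.    50. ]
rim [ 428.5 -213.6   50. ]
tip [531.6  49.7 252. ] ball [642.7  52.3 272. ] rod1 [617.8  52.9 255. ] rod2 [557.1  51.  230. ]
base [707.1 128.3  10. ]
base [709.7 -25.3  10. ]
base [580.  -29.5  10. ]
base [575.9 123.9  10. ]
tip tri (array([532.2,  49.9, 248.3]), array([532.3,  49.9, 248.3]))
ball tri (array([646. ,  53.2, 256.6]), array([645.1,  52.9, 256.3]))
bar near end side (355.0, 185.75757575757575) (365.5, 160.9090909090909)
(array([ 470.2, -213.5,  136.5]), array([ 470.3, -213.5,  136.5])) (array([ 457.4, -372. ,  134.1]), array([ 458.1, -371.9,  134.2]))
[567.8  58.6 230. ]
[567.8  58.6 230. ]
[567.8  58.6 230. ]
```

```bash
cat > g.py <<'E'
import sys
from h import *
from scipy.spatial.transform import Rotation as Ro
s=r.read_state();p=s["ee_pos"];R=Ro.from_euler("xyz",s["orientation"])
x,y,z,yaw=map(float,sys.argv[1:5])
Rt=Ro.from_euler("xyz",[np.pi,0,np.radians(yaw)])
print("t",round(s["t"],2),"pos",p.round(1),"ori",np.degrees(s["orientation"]).round(2),"F",s["contact_force"].round(1),"gap",round(s["finger_gap"],1),"joints",s["joint_pos"].round(2))
print("shift cm",(R.inv().apply(np.array([x,y,z])-p)/10).round(2),"turn",(R.inv()*Rt).as_rotvec(degrees=True).round(2))
E
python3 g.py 350 400 330 120; python3 g.py 450 100 330 86.3
```

```text
t 0.4 pos [245.6 574.7 231.2] ori [-179.99   -0.    156.86] F [ 0.3  0.4 -0.5] gap 85.6 joints [ 1.06  0.49  1.56  0.    1.09 -0.11]
shift cm [-16.47 -11.96  -9.88] turn [-1.000e-02  0.000e+00  3.686e+01]
t 0.4 pos [245.6 574.7 231.2] ori [-179.99   -0.    156.86] F [ 0.3  0.4 -0.5] gap 85.6 joints [ 1.06  0.49  1.56  0.    1.09 -0.11]
shift cm [-37.45 -35.62  -9.87] turn [-1.000e-02  0.000e+00  7.056e+01]
```

>>> {"api": "jog_arm", "payload": {
  "commands": "-16.5 -12 -9.9 0 0 36.9 1;-16.5 -12 -9.9 0 0 36.9 1;-16.5 -12 -9.9 0 0 36.9 1;-16.5 -12 -9.9 0 0 36.9 1;-16.5 -12 -9.9 0 0 36.9 1"
}}

```text
t: 0.82
ee_pos: [342.0, 412.2, 323.2]
orientation: [3.141, -0.0, 2.107]
contact_force: [0.7, -0.1, 0.7]
finger_gap: 85.2
```

```bash
python3 g.py 450 200 330 86.3;python3 g.py 450 100 330 86.3
```

```text
t 0.82 pos [342.  412.2 323.2] ori [179.99  -0.   120.72] F [ 0.7 -0.1  0.7] gap 85.2 joints [0.75 0.28 1.65 0.   1.22 0.22]
shift cm [-23.76  -1.56  -0.69] turn [ 1.000e-02 -1.000e-02  3.442e+01]
t 0.82 pos [342.  412.2 323.2] ori [179.99  -0.   120.72] F [ 0.7 -0.1  0.7] gap 85.2 joints [0.75 0.28 1.65 0.   1.22 0.22]
shift cm [-32.36  -6.67  -0.69] turn [ 1.000e-02 -1.000e-02  3.442e+01]
```

>>> {"api": "jog_arm", "payload": {
  "commands": "-23.8 -1.6 -0.7 0 0 34.4 1;-23.8 -1.6 -0.7 0 0 34.4 1;-23.8 -1.6 -0.7 0 0 34.4 1;-23.8 -1.6 -0.7 0 0 34.4 1;-23.8 -1.6 -0.7 0 0 34.4 1"
}}

```text
t: 1.23
ee_pos: [437.2, 226.7, 328.7]
orientation: [3.141, -0.0, 1.506]
contact_force: [0.2, 0.3, 0.6]
finger_gap: 85.2
```

```bash
python3 g.py 450 0 330 86.3;python3 g.py 460 -200 330 86.3
```

```text
t 1.23 pos [437.2 226.7 328.7] ori [ 1.7996e+02 -2.0000e-02  8.6290e+01] F [0.2 0.3 0.6] gap 85.2 joints [0.34 0.21 1.73 0.   1.2  0.41]
shift cm [-22.54   2.74  -0.13] turn [ 0.04 -0.02 -0.01]
t 1.23 pos [437.2 226.7 328.7] ori [ 1.7996e+02 -2.0000e-02  8.6290e+01] F [0.2 0.3 0.6] gap 85.2 joints [0.34 0.21 1.73 0.   1.2  0.41]
shift cm [-42.44   5.03  -0.14] turn [ 0.04 -0.02 -0.01]
```

>>> {"api": "jog_arm", "payload": {
  "commands": "-42 4 0 0 0 0 1;-42 4 0 0 0 0 1;-42 4 0 0 0 0 1;-42 4 0 0 0 0 1;-42 4 0 0 0 0 1"
}}

```text
t: 1.65
ee_pos: [444.0, 18.5, 328.6]
orientation: [3.141, -0.0, 1.513]
contact_force: [0.8, 0.3, -0.0]
finger_gap: 85.7
```

>>> {"api": "jog_arm", "payload": {
  "commands": "-34 2 7 0 0 0 1;-34 2 7 0 0 0 1;-34 2 7 0 0 0 1;-34 2 7 0 0 0 1;-34 2 7 0 0 0 1"
}}

```text
t: 2.07
ee_pos: [444.0, -185.7, 286.3]
orientation: [3.141, 0.0, 1.512]
contact_force: [1.7, 1.0, 0.8]
finger_gap: 84.9
```

```bash
python3 g.py 461.3 -330.5 200 86.3
```

```text
t 2.07 pos [ 444.  -185.7  286.3] ori [1.7996e+02 1.0000e-02 8.6640e+01] F [1.7 1.  0.8] gap 84.9 joints [-0.53  0.23  1.82  0.    1.09 -0.48]
shift cm [-14.35   2.57   8.63] turn [0.04 0.01 0.34]
```

>>> {"api": "jog_arm", "payload": {
  "commands": "-14 2.4 8.6 0 0 0 1;-14 2.4 8.6 0 0 0 1;-14 2.4 8.6 0 0 0 1;-14 2.4 8.6 0 0 0 1;-14 2.4 8.6 0 0 0 1"
}}

```text
t: 2.48
ee_pos: [459.6, -329.1, 196.1]
orientation: [-3.138, -0.002, 1.509]
contact_force: [-0.9, 0.5, 0.5]
finger_gap: 85.4
```

>>> {"api": "jog_arm", "payload": {
  "commands": "0 0 0 0 0 0 1;0 0 0 0 0 0 1"
}}

```text
t: 2.65
ee_pos: [460.2, -324.6, 200.5]
orientation: [-3.141, -0.0, 1.512]
contact_force: [-0.4, -0.3, 0.7]
finger_gap: 84.9
```

```bash
python3 g.py 461.3 -330.5 200 86.3; python3 - <<'E'
from h import *; import cv2
a=r.read_camera("top");cv2.imwrite("pics/c1.png",cv2.resize(a[160:280,360:520],None,fx=5,fy=5,interpolation=2))
b=r.read_camera("side");cv2.imwrite("pics/c2.png",cv2.resize(b[100:260,280:440],None,fx=5,fy=3.7,interpolation=2))
E
```

```text
t 2.65 pos [ 460.2 -324.6  200.5] ori [-1.7998e+02 -3.0000e-02  8.6630e+01] F [-0.4 -0.3  0.7] gap 84.9 joints [-0.73  0.44  1.75  0.    0.96 -0.67]
shift cm [-0.59  0.15  0.04] turn [-0.02 -0.03  0.33]
```

View pics/c1.png

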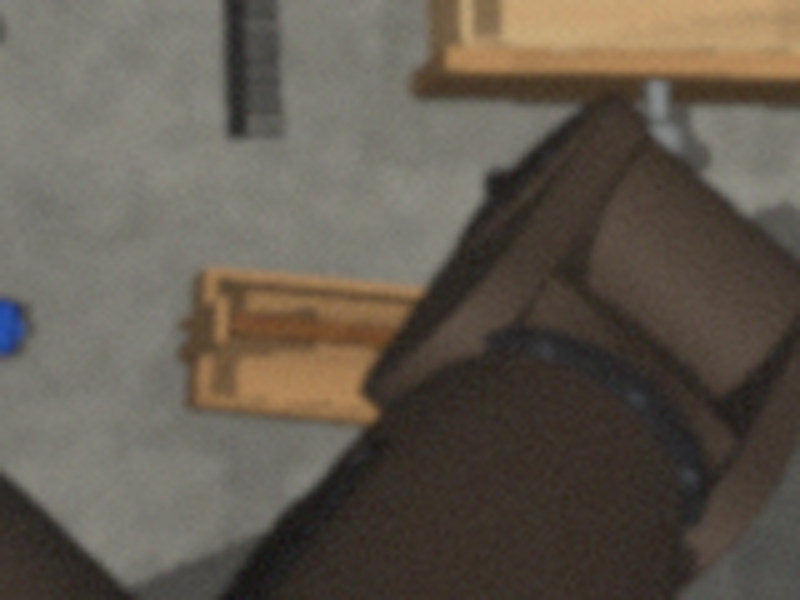

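View pics/c2.png

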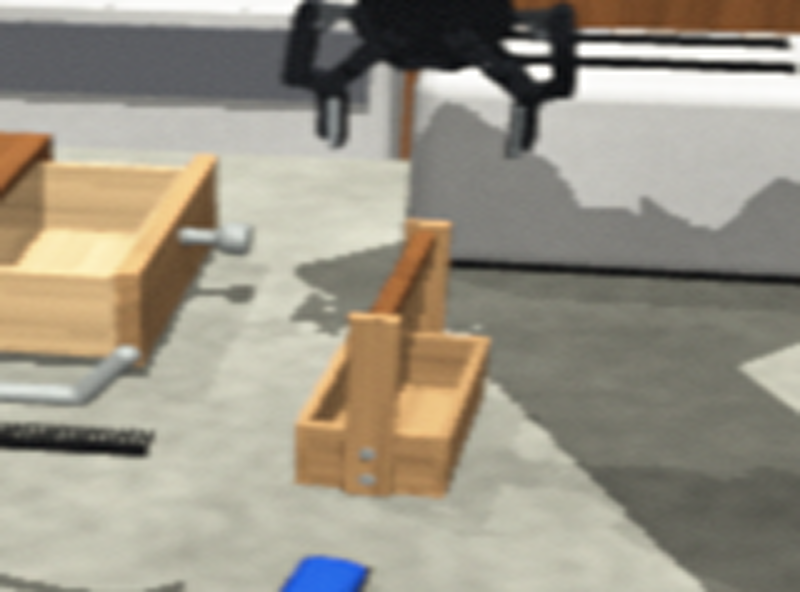

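>>> {"api": "jog_arm", "payload": {
  "commands": "-0.6 0.1 4 0 0 0.3 1;-0.6 0.1 7 0 0 0.3 1;-0.6 0.1 8.8 0 0 0.3 1;-0.6 0.1 8.8 0 0 0.3 1;-0.6 0.1 8.8 0 0 0.3 1"
}}

```text
t: 3.17
ee_pos: [461.3, -330.2, 113.1]
orientation: [-3.142, -0.0, 1.508]
contact_force: [-0.4, -0.2, 1.4]
finger_gap: 85.4
```

>>> {"api": "jog_arm", "payload": {
  "commands": "0 0 0 0 0 0 0.5;0 0 0 0 0 0 0.4;0 0 0 0 0 0 0.3;0 0 0 0 0 0 0.2;0 0 0 0 0 0 0"
}}

```text
t: 3.58
ee_pos: [461.1, -330.9, 113.1]
orientation: [3.141, 0.001, 1.507]
contact_force: [0.0, -0.4, 0.8]
finger_gap: 25.7
```

>>> {"api": "jog_arm", "payload": {
  "commands": "0 0 0 0 0 0 0;0 0 0 0 0 0 0;0 0 0 0 0 0 0;0 0 0 0 0 0 0;0 0 0 0 0 0 0"
}}

```text
t: 4.0
ee_pos: [461.2, -331.1, 112.7]
orientation: [3.141, 0.0, 1.507]
contact_force: [1.0, -1.5, 4.8]
finger_gap: 10.7
```

>>> {"api": "jog_arm", "payload": {
  "commands": "0 0 -1 0 0 0 0;0 0 -2.5 0 0 0 0;0 0 -4 0 0 0 0;0 0 -5 0 0 0 0;0 0 -5 0 0 0 0"
}}

```text
t: 4.42
ee_pos: [461.4, -331.2, 164.4]
orientation: [3.14, 0.002, 1.507]
contact_force: [0.1, -0.0, -1.4]
finger_gap: 11.2
```

```bash
python3 g.py 461.3 -330.5 200 86.3; python3 - <<'E'
from h import *; import cv2
b=r.read_camera("side");cv2.imwrite("pics/d2.png",cv2.resize(b[80:260,260:440],None,fx=4.4,fy=3.3,interpolation=2))
a=r.read_camera("top");cv2.imwrite("pics/d1.png",cv2.resize(a[160:280,360:520],None,fx=5,fy=5,interpolation=2))
E
```

```text
t 4.42 pos [ 461.4 -331.2  164.4] ori [1.7988e+02 9.0000e-02 8.6360e+01] F [ 0.1 -0.  -1.4] gap 11.2 joints [-0.74  0.49  1.78  0.    0.88 -0.68]
shift cm [ 0.06 -0.01 -3.56] turn [0.12 0.09 0.06]
```

View pics/d2.png

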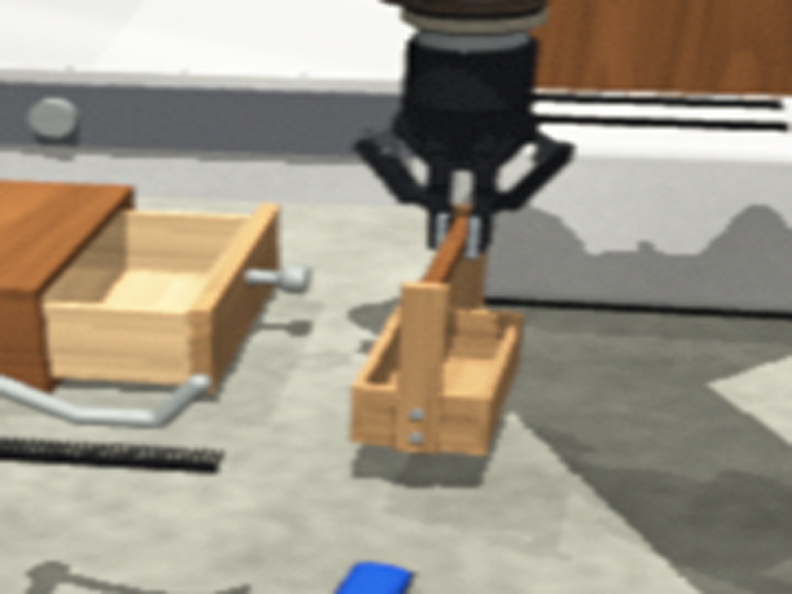

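View pics/d1.png

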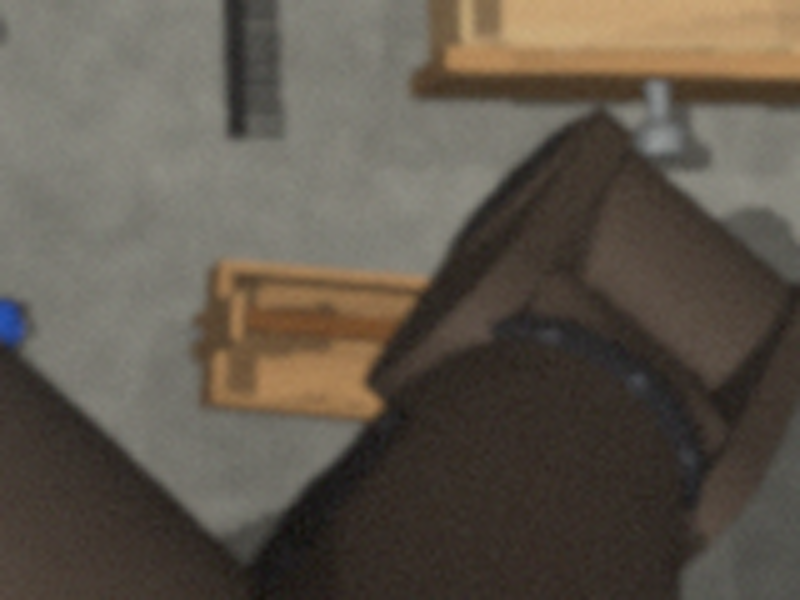

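```bash
python3 - <<'E'
from h import *
print(tri((360+238/5,160+310/5),(260+425/4.4,80+285/3.3)))
E
```

```text
(array([ 470.53342838, -212.83314598,  189.33977903]), array([ 468.01293095, -212.95483343,  189.11162412]))
```

```bash
python3 g.py 461.3 -250 263 88; python3 g.py 470 9.9 263 91.6
```

```text
t 4.52 pos [ 460.8 -330.7  162.4] ori [180.    -0.    86.35] F [-0.1  0.5 -2.2] gap 10.5 joints [-0.74  0.49  1.78  0.    0.87 -0.68]
shift cm [  8.06  -0.46 -10.06] turn [ 0.   -0.   -1.65]
t 4.52 pos [ 460.8 -330.7  162.4] ori [180.    -0.    86.35] F [-0.1  0.5 -2.2] gap 10.5 joints [-0.74  0.49  1.78  0.    0.87 -0.68]
shift cm [ 34.05  -1.25 -10.06] turn [ 0.   -0.   -5.25]
```

>>> {"api": "jog_arm", "payload": {
  "commands": "0 0 -2 0 0 0 0;1 0 -4 0 0 0 0;2.5 0 -6 0 0 0 0;4.5 -0.2 -8 0 0 -0.5 0;7 -0.4 -10 0 0 -1 0"
}}

```text
t: 4.93
ee_pos: [461.0, -260.4, 262.0]
orientation: [-3.14, -0.001, 1.524]
contact_force: [-0.6, 0.6, -0.8]
finger_gap: 11.2
```

>>> {"api": "jog_arm", "payload": {
  "commands": "2.5 0 0 0 0 -1 0;5 0 0 0 0 -1.5 0;7.5 0 0 0 0 -2 0;10 0 0 0 0 -2.5 0;12.5 0 0 0 0 -3 0"
}}

```text
t: 5.35
ee_pos: [466.7, -134.6, 261.5]
orientation: [-3.14, -0.001, 1.577]
contact_force: [1.3, -0.4, -1.6]
finger_gap: 10.9
```

```bash
python3 g.py 470 9.9 263 91.6
```

```text
t 5.35 pos [ 466.7 -134.6  261.5] ori [-1.7991e+02 -5.0000e-02  9.0370e+01] F [ 1.3 -0.4 -1.6] gap 10.9 joints [-0.42  0.26  1.85  0.    1.04 -0.42]
shift cm [14.45  0.42 -0.14] turn [-0.09 -0.05 -1.23]
```

>>> {"api": "jog_arm", "payload": {
  "commands": "2.8 0.1 0 0 0 -0.3 0;5.6 0.2 0 0 0 -0.6 0;8.4 0.2 0 0 0 -0.9 0;11 0.3 0 0 0 -1.2 0;13 0.3 0 0 0 -1.2 0"
}}

```text
t: 5.77
ee_pos: [468.8, -4.0, 261.5]
orientation: [-3.14, -0.001, 1.599]
contact_force: [0.3, -0.7, -0.7]
finger_gap: 11.0
```

>>> {"api": "jog_arm", "payload": {
  "commands": "0.8 0 0 0 0 0 0;1.4 0 0 0 0 0 0;1.4 0 0 0 0 0 0;1.4 0 0 0 0 0 0"
}}

```text
t: 6.1
ee_pos: [469.0, 7.7, 262.1]
orientation: [-3.141, 0.0, 1.598]
contact_force: [-0.0, 0.7, -1.1]
finger_gap: 10.9
```

```bash
python3 g.py 479.6 9.9 263 91.6; python3 - <<'E'
from h import *; import cv2
b=r.read_camera("side");cv2.imwrite("pics/e2.png",cv2.resize(b[140:330,200:390],None,fx=4,fy=3,interpolation=2))
a=r.read_camera("top");cv2.imwrite("pics/e1.png",cv2.resize(a[120:260,240:400],None,fx=5,fy=4.2,interpolation=2))
E
```

```text
t 6.1 pos [469.    7.7 262.1] ori [-179.97    0.     91.55] F [-0.   0.7 -1.1] gap 10.9 joints [-0.12  0.23  1.88 -0.    1.03 -0.15]
shift cm [ 0.2   1.07 -0.09] turn [-0.03  0.   -0.05]
```

View pics/e2.png

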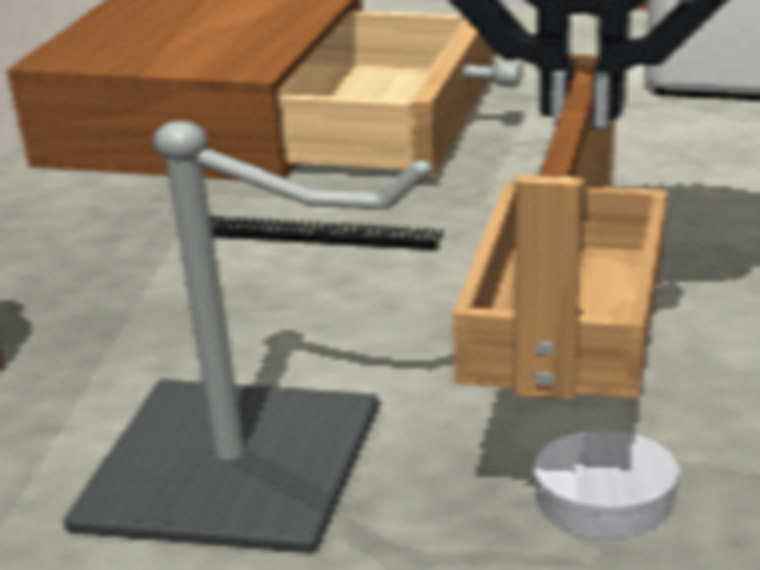

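View pics/e1.png

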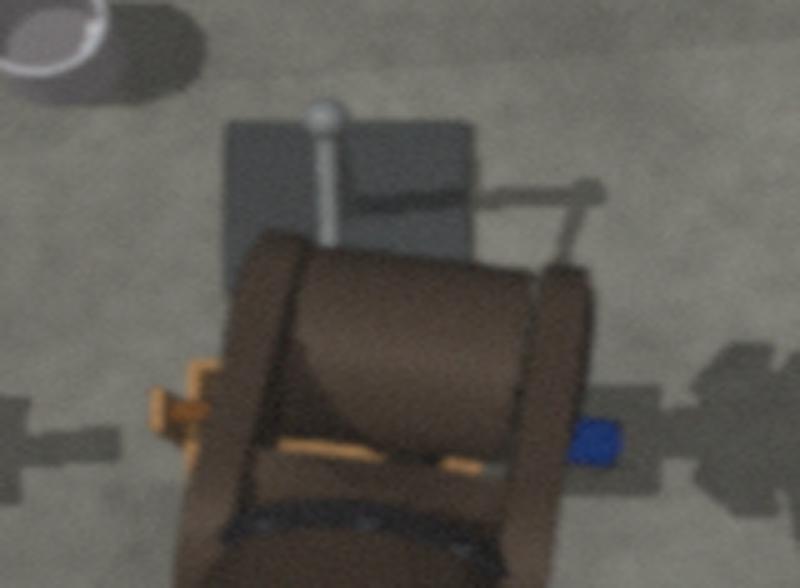

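```bash
python3 - <<'E'
from h import *
np.set_printoptions(precision=1,suppress=True)
print("strap",atz("top",(240+153/5,120+408/4.2),286))
print("strap tri",tri((240+159/5,120+408/4.2),(200+550/4,140+180/3)))
c=np.array([.9996,.028])
seat=np.array([568.5,50.8])
for d,z in[(-35,254),(-35,249),(-17,230),(0,230),(17,230),(0,225),(75,272),(75,264)]:
    X=[*(seat+c*d),z]; s=proj("side",X); t=proj("top",X)
    print(d,z,"e2",(s-[200,140])*[4,3],"b2",(t-[270,130])*7)
E
```

```text
strap [466.1 128.9 286. ]
strap tri (array([466.1, 126. , 286.5]), array([465.2, 126. , 286.4]))
-35 254 e2 [421.9 155.9] b2 [246.4 433.7]
-35 249 e2 [422.2 163.4] b2 [247.1 436. ]
-17 230 e2 [384.4 189. ] b2 [249.5 395.3]
0 230 e2 [347.9 187.1] b2 [249.5 349.1]
17 230 e2 [311.5 185.3] b2 [249.4 303.1]
0 225 e2 [348.4 194.3] b2 [250.1 351.6]
75 272 e2 [180.  117.9] b2 [243.5 117.8]
75 264 e2 [181.8 129.8] b2 [244.6 123.6]
```

```bash
python3 g.py 569.6 12.3 263 91.6
```

```text
t 6.2 pos [469.1   7.3 262.2] ori [-179.99    0.     91.5 ] F [ 0.2 -0.9 -1.4] gap 10.8 joints [-0.13  0.23  1.88 -0.    1.03 -0.15]
shift cm [ 0.23 10.06 -0.08] turn [-0.01  0.   -0.1 ]
```

>>> {"api": "jog_arm", "payload": {
  "commands": "0.2 1.5 0 0 0 0 0;0.2 3.5 0 0 0 0 0;0.2 5.5 0 0 0 0 0;0.2 7 0 0 0 0 0;0.2 7 0 0 0 0 0"
}}

```text
t: 6.62
ee_pos: [541.2, 11.0, 262.0]
orientation: [3.141, 0.0, 1.597]
contact_force: [-0.7, -0.1, -2.4]
finger_gap: 10.9
```

>>> {"api": "jog_arm", "payload": {
  "commands": "0 1 0 0 0 0 0;0 2 0 0 0 0 0;0 3 0 0 0 0 0;0 3 0 0 0 0 0;0 3 0 0 0 0 0"
}}

```text
t: 7.03
ee_pos: [569.1, 12.8, 262.2]
orientation: [-3.141, -0.0, 1.598]
contact_force: [-0.4, 0.1, -2.2]
finger_gap: 10.9
```

```bash
python3 g.py 569.6 12.3 263 91.6; python3 - <<'E'
from h import *; import cv2
b=r.read_camera("side");cv2.imwrite("pics/f2.png",cv2.resize(b[140:330,200:390],None,fx=4,fy=3,interpolation=2))
a=r.read_camera("top");cv2.imwrite("pics/f1.png",cv2.resize(a[120:260,240:400],None,fx=5,fy=4.2,interpolation=2))
E
```

```text
t 7.03 pos [569.1  12.8 262.2] ori [-1.7998e+02 -1.0000e-02  9.1550e+01] F [-0.4  0.1 -2.2] gap 10.9 joints [-0.09  0.38  1.66  0.    1.1  -0.12]
shift cm [-0.05  0.05 -0.08] turn [-0.02 -0.01 -0.05]
```

View pics/f2.png

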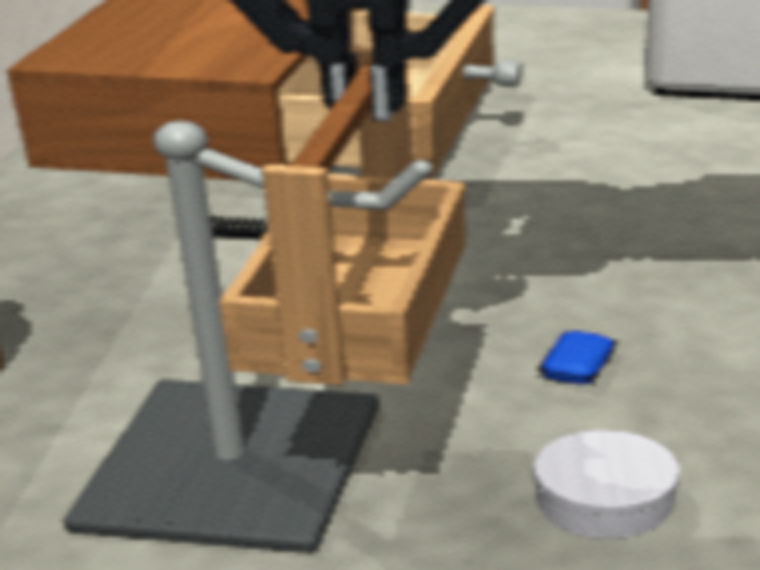

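View pics/f1.png

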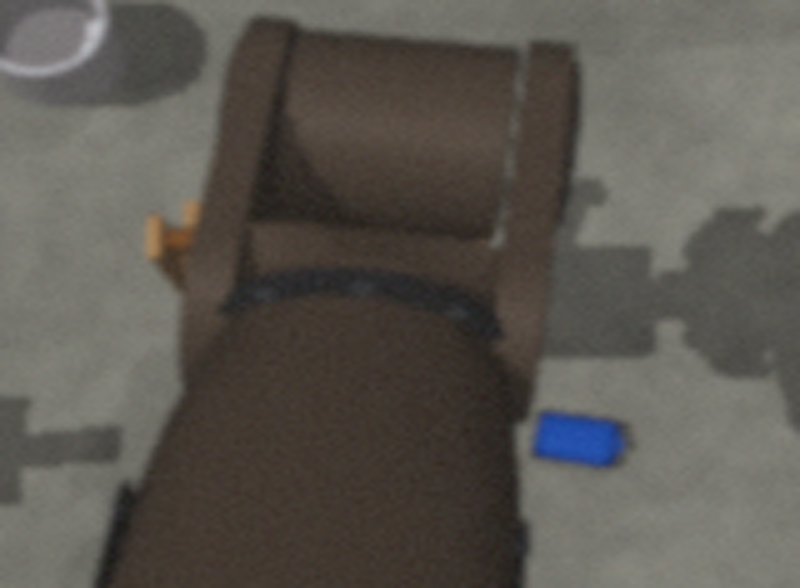

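>>> {"api": "jog_arm", "payload": {
  "commands": "0 0 1 0 0 0 0;0 0 2 0 0 0 0;0 0 3 0 0 0 0;0 0 3.7 0 0 0 0;0 0 3.7 0 0 0 0"
}}

```text
t: 7.55
ee_pos: [568.1, 12.9, 223.3]
orientation: [-3.138, -0.0, 1.598]
contact_force: [0.1, 0.3, -1.5]
finger_gap: 10.6
```

>>> {"api": "jog_arm", "payload": {
  "commands": "0 0 0.2 0 0 0 0;0 0 0.4 0 0 0 0;0 0 0.4 0 0 0 0"
}}

```text
t: 7.8
ee_pos: [569.0, 12.8, 221.3]
orientation: [3.142, -0.0, 1.598]
contact_force: [1.2, 0.4, -1.2]
finger_gap: 10.9
```

>>> {"api": "jog_arm", "payload": {
  "commands": "0 0 0.1 0 0 0 0;0 0 0.2 0 0 0 0;0 0 0.2 0 0 0 0"
}}

```text
t: 8.05
ee_pos: [569.0, 12.8, 219.5]
orientation: [3.141, -0.0, 1.598]
contact_force: [-0.3, 0.7, -1.1]
finger_gap: 10.7
```

>>> {"api": "jog_arm", "payload": {
  "commands": "0 0 0.1 0 0 0 0;0 0 0.2 0 0 0 0;0 0 0.2 0 0 0 0"
}}

```text
t: 8.3
ee_pos: [569.3, 12.7, 218.5]
orientation: [3.14, 0.0, 1.598]
contact_force: [-3.9, -0.9, 10.8]
finger_gap: 10.7
```

```bash
python3 g.py 569.6 12.3 219 91.6; python3 - <<'E'
from h import *; import cv2
b=r.read_camera("side");cv2.imwrite("pics/g2.png",cv2.resize(b[140:330,200:390],None,fx=4,fy=3,interpolation=2))
E
```

```text
t 8.3 pos [569.3  12.7 218.5] ori [1.799e+02 1.000e-02 9.156e+01] F [-3.9 -0.9 10.8] gap 10.7 joints [-0.09  0.43  1.71  0.    1.   -0.12]
shift cm [-0.05  0.03 -0.05] turn [ 0.1   0.01 -0.04]
```

View pics/g2.png

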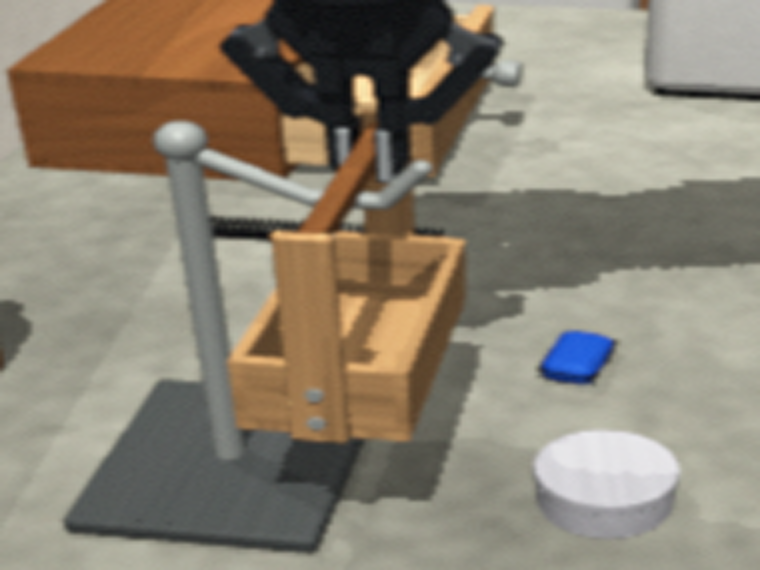

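>>> {"api": "jog_arm", "payload": {
  "commands": "0 0 -0.1 0 0 0 0;0 0 -0.1 0 0 0 0.2;0 0 -0.1 0 0 0 0.25;0 0 -0.1 0 0 0 0.3;0 0 -0.1 0 0 0 0.4"
}}

```text
t: 8.77
ee_pos: [568.9, 12.9, 218.3]
orientation: [-3.141, -0.0, 1.598]
contact_force: [-0.4, -0.8, -0.2]
finger_gap: 33.7
```

>>> {"api": "jog_arm", "payload": {
  "commands": "0 0 0 0 0 0 0.5;0 0 0 0 0 0 0.5;0 0 0 0 0 0 0.5"
}}

```text
t: 9.02
ee_pos: [568.9, 12.9, 218.3]
orientation: [-3.142, -0.0, 1.598]
contact_force: [-0.1, 0.2, 0.3]
finger_gap: 42.8
```

```bash
python3 g.py 569.6 12.3 219 91.6; python3 - <<'E'
from h import *; import cv2
b=r.read_camera("side");cv2.imwrite("pics/i2.png",cv2.resize(b[140:330,200:390],None,fx=4,fy=3,interpolation=2))
E
```

```text
t 9.02 pos [568.9  12.9 218.3] ori [-1.800e+02 -1.000e-02  9.156e+01] F [-0.1  0.2  0.3] gap 42.8 joints [-0.09  0.43  1.71  0.    1.   -0.12]
shift cm [-0.06  0.06 -0.07] turn [-0.   -0.01 -0.04]
```

View pics/i2.png

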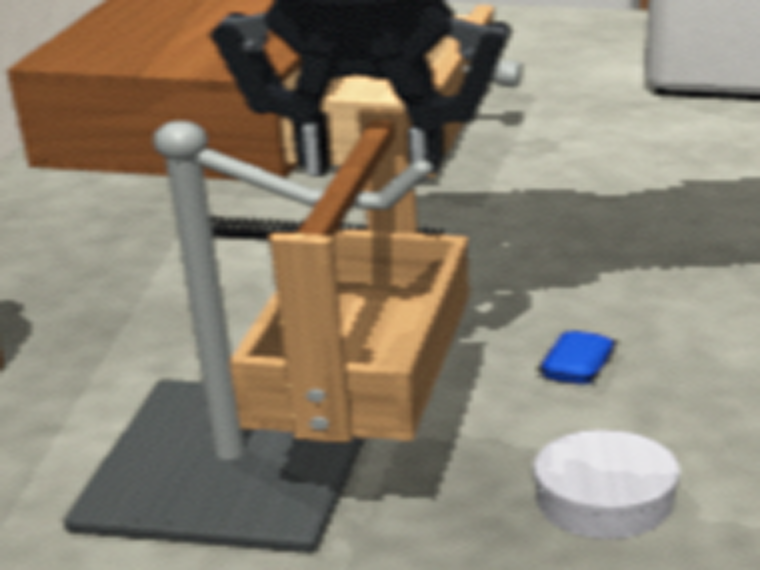

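>>> {"api": "jog_arm", "payload": {
  "commands": "0 0 -0.8 0 0 0 0.5;0 0 -2 0 0 0 0.5;0 0 -3.5 0 0 0 0.5;0 0 -6 0 0 0 0.5;0 0 -9 0 0 0 0.5"
}}

```text
t: 9.48
ee_pos: [568.4, 12.9, 308.9]
orientation: [-3.139, -0.0, 1.598]
contact_force: [0.6, 0.1, -0.9]
finger_gap: 42.7
```

>>> {"api": "jog_arm", "payload": {
  "commands": "-4 0 -2 0 0 0 0.5;-8 0 -3 0 0 0 0.5;-12 0 -3 0 0 0 0.5;-16 0 -3 0 0 0 0.5;-20 0 -3 0 0 0 0.5"
}}

```text
t: 9.9
ee_pos: [574.0, -189.0, 339.6]
orientation: [3.14, 0.0, 1.598]
contact_force: [0.6, 0.1, -0.0]
finger_gap: 42.5
```

>>> {"api": "jog_arm", "payload": {
  "commands": "-12 0 0 0 0 0 0.5;-12 0 0 0 0 0 0.5;-12 0 0 0 0 0 0.5;-12 0 0 0 0 0 0.5;-12 0 0 0 0 0 0.5"
}}

```text
t: 10.32
ee_pos: [577.1, -308.8, 338.2]
orientation: [-3.141, -0.001, 1.595]
contact_force: [0.7, -0.1, 1.0]
finger_gap: 42.8
```

```bash
python3 - <<'E'
from h import *; import cv2
b=r.read_camera("side");cv2.imwrite("pics/j2.png",cv2.resize(b[140:330,200:390],None,fx=4,fy=3,interpolation=2))
a=r.read_camera("top");cv2.imwrite("pics/j1.png",cv2.resize(a[130:230,250:370],None,fx=6,fy=6,interpolation=2))
E
```

```text
(no output)
```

View pics/j2.png

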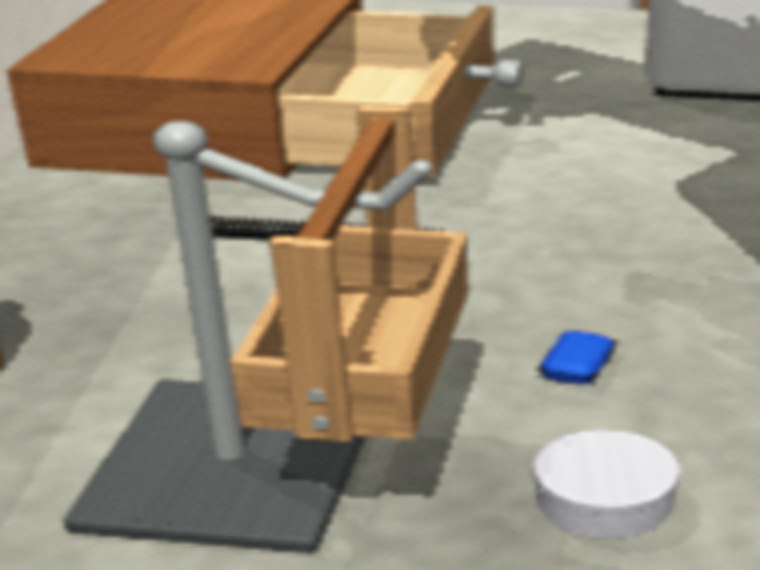

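View pics/j1.png

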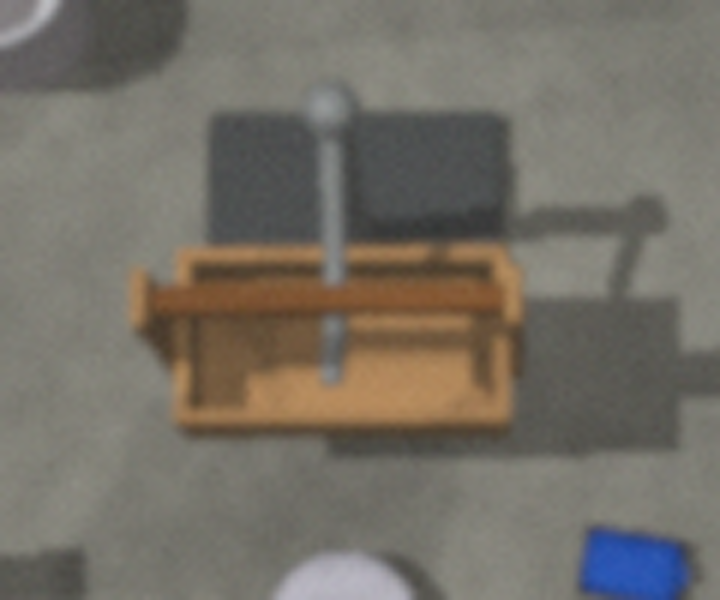

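```bash
python3 - <<'E'
from h import *; import cv2
np.set_printoptions(precision=1,suppress=True)
T=lambda x,y:(250+x/6,130+y/6); S=lambda x,y:(200+x/4,140+y/3)
b=r.read_camera("side")
cv2.imwrite("pics/k2.png",cv2.resize(b[160:230,255:325],None,fx=10,fy=8,interpolation=2))
print(tri(T(140,298),S(305,237)),tri(T(513,295),S(385,108)))
a=r.read_camera("top");cv2.imwrite("pics/k1.png",cv2.resize(a[160:210,265:345],None,fx=10,fy=10,interpolation=2))
E
```

```text
(array([564.8, 131.1, 244.5]), array([564.8, 131.1, 244.5])) (array([568.4, -24.6, 246.9]), array([568.4, -24.5, 246.9]))
```

View pics/k2.png

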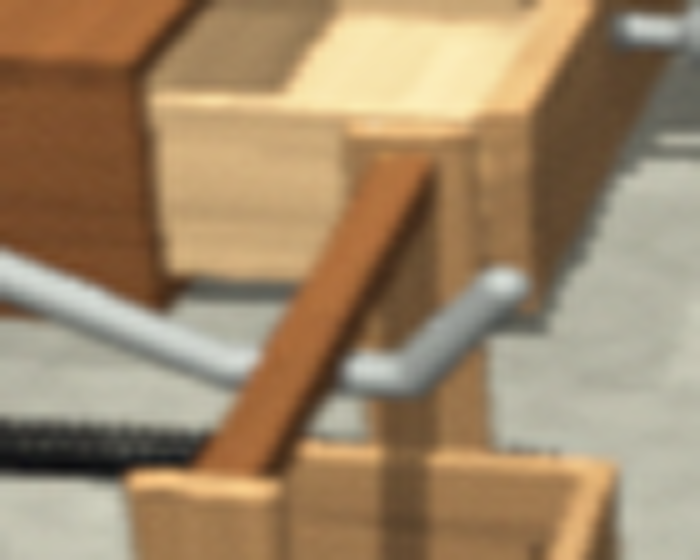

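View pics/k1.png

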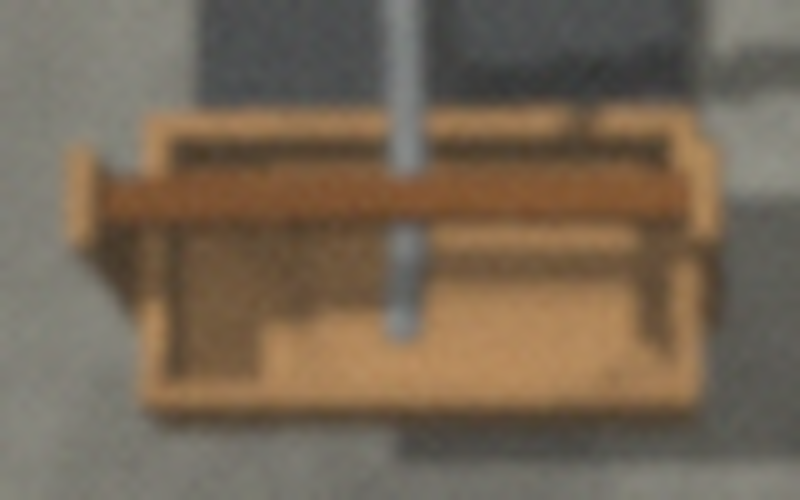

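>>> {"api": "jog_arm", "payload": {
  "commands": "0 0 0 0 0 0 0.5;0 0 0 0 0 0 0.5;0 0 0 0 0 0 0.5;0 0 0 0 0 0 0.5;0 0 0 0 0 0 0.5"
}}

```text
t: 10.93
ee_pos: [577.7, -306.8, 338.4]
orientation: [3.142, -0.0, 1.598]
contact_force: [0.3, 0.2, 0.8]
finger_gap: 42.4
```

>>> {"api": "jog_arm", "payload": {
  "commands": "0 0 0 0 0 0 0.5;0 0 0 0 0 0 0.5;0 0 0 0 0 0 0.5;0 0 0 0 0 0 0.5;0 0 0 0 0 0 0.5"
}}

```text
t: 11.35
ee_pos: [577.6, -307.1, 338.4]
orientation: [3.142, -0.0, 1.598]
contact_force: [0.1, 0.3, -0.0]
finger_gap: 42.7
```

```bash
python3 - <<'E'
from h import *; import cv2
b=r.read_camera("side");a=r.read_camera("top")
cv2.imwrite("pics/l2.png",b);cv2.imwrite("pics/l1.png",a)
k=cv2.imread("pics/k2.png").astype(int);n=cv2.resize(b[160:230,255:325],None,fx=10,fy=8,interpolation=2).astype(int)
print(abs(k-n).mean(),abs(k-n).max(),r.read_state()["contact_force"])
o=cv2.imread("pics/a_top.png").astype(int);print(abs(o-a)[200:250,185:240].mean())
E
```

```text
0.9679192176870748 34 [ 0.91748448 -1.21479816 -0.82449332]
20.664363636363635
```

View pics/l1.png

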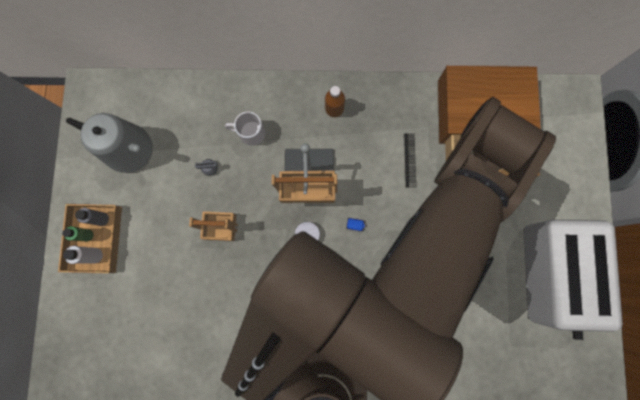

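View pics/l2.png

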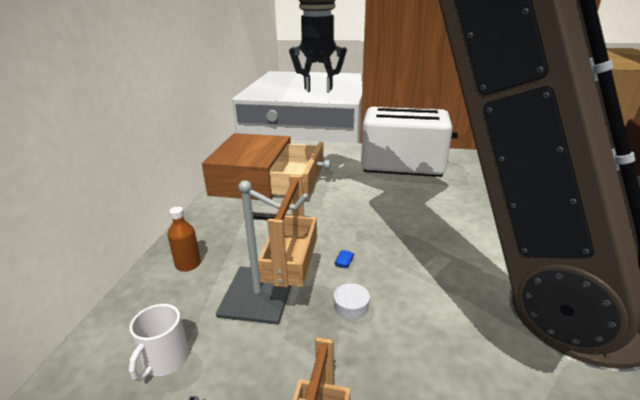

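```bash
python3 -c "
from workcell import r
print(r.hand_in())"
```

```text
the job is handed in; nothing more can be done
None
```

The long caddy, which stood on the right, now hangs by its crossbar on the steel hook. I gripped it about 38 mm to one side of the middle, carried it over the hook tip, lowered it until about 11 N showed at the wrist, let go and backed off. The job was handed in at about 11.5 s.

**What the last checks showed:**
- **Position on the hook:** the bar rests on the level part of the hook. Its middle is about 2.5 mm off the rod in the top picture, which is close to the 2 mm calibration error.
- **Square and level:** the bar's angle is about 1.3° against about 1.6° for the hook, so it is square. It tilts about 1° along its length, with the end nearer the side camera slightly lower.
- **Clearance and stillness:** the caddy hangs clear of the counter. The side view did not change over the last second.
- **Everything else:** the short caddy is still at the same place in the top picture, and the gripper is well away with no contact force.

**Checks that disagreed:**
- **Hook height:** the side camera put the hook about 3 mm lower than the stated 230 mm, but the bar touched within about 1 mm of the expected height.
- **Short caddy:** a plain pixel comparison around it gave a difference of 20. I put that down to the arm's shadow having moved, since the caddy itself looks unmoved.

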